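# Free the chequered scale plate from the back of a crowded hook

## Robot

A 6-joint arm with a two-finger parallel gripper is mounted at the origin on the work surface. World frame = base frame: x ahead of the robot, y to its left, z up, the work surface at z = 0. Lengths are in m, angles in rad, forces in N, time in s.
With the tool pointing down it reaches from about 0.375 to 0.9 m from the base axis. Payload 3.1 kg.
Tool frame: the origin (TCP) lies at the very end of the fingers, on their centre line; the grasp point (between the pads) lies 19 mm behind it; z points along the fingers, y is the line along which they close (so a half turn about z gives the same grasp; the last joint's range is limited). The gripper opens to 87 mm and grips with 3 to 60 N. Pads are 19 mm wide; open, the fingers measure 117 mm over their backs; the gripper's body (75 mm by 190 mm) begins 51 mm behind the grasp point.
Start: joints at [1.01, 0.527, 1.433, -0, 1.181, -0.178], TCP at [0.233, 0.58, 0.223] pointing down, gripper open.
Joint ranges: [-3.08, 3.08], [-0.75, 2.2], [0.22, 2.44], [-1.43, 4.57], [0, 2.65], [-2.85, 2.85]. Speed limits (rad/s): [2.79, 2.79, 3.14, 3.14, 3.14, 3.14].

## Interface

Orientations are given as a rotation vector (axis times angle).
In Python, from station import env gives the robot as it stands. The module is installed in compiled form; this text tells all that it offers.
- The arm moves only by the tool play_rows, never from a script. Its argument "plan" is a list of rows, each a list of 5 numbers: the shift along the tool's x, y, z in m, then the turn about the tool's z in degrees, then the finger opening in m, from 0 to 0.087. In form: [[tx, ty, tz, turn, jaw], ...]. A call has 1 to 20 rows; each row is the pose to reach, as a shift and turn from the pose commanded when the call began, along the tool's axes at that moment; what a row does not reach only later rows make up. A row lasts 1/8 s, in which the tool goes at most 62.5 mm and 10.7 degrees, less where a joint would pass 70% of its speed; a pose out of reach is approached as far as the arm can. A call with a gripper value outside its range is refused whole. The fingers move at their own pace and stop on an object; "newtons" is the grip in N (left out, the last holds). Time passes only in rows, so rows that repeat a pose let the fingers close. It gives the time, the measured TCP pose, the force, the opening and the grip force at its end, in the units of the state.
- env.sense(): the state, without advancing time (a new reading comes with each control period).
- env.read_camera(name): name is "side" or "top" or "wrist"; returns (picture, depth): 384x512x3 uint8, red, green, blue; 384x512 float32, m along the optical axis (not along the pixel's ray), 0 where there is no reading.
- env.camera_info(name): a dict with "fx", "fy", "cx", "cy" (pixels), "camera_from_world" (4x4, takes a point from world to camera coordinates); the wrist camera has in their place "tool_from_camera" (4x4, takes a point from camera to tool coordinates, whose origin is the TCP and whose axes are the flange's). Camera axes: x right, y down, z forward; pixel columns grow to the right and rows downward; lengths in m; the calibration is good to about 2 mm. A picture is of the moment at which its call begins: read the wrist's pose just before it. camera_info takes no time and is no camera call.
- env.sign_off(): hands the job in; it is judged then, once.
Trained networks look in the newest picture that a camera, given by its name, has taken for a name from the list of things; names that differ only in an ending like _2 or _b are one class to them, and where a whole thing is asked for, a point or a joint stands for the part that bears it (a point fixed in the world has none). Each returns a list of dicts, best first, with "score" (0 to 1); they miss things now and then, are a little off and sometimes report something else, mostly with a low value. They report only what shows in the picture. A call takes as long as a camera call. They do not tell look-alikes from the thing itself.
- env.spot_in(camera, label): "position" ([row, column] in pixels, amid what is visible of it).
- env.trace(camera, label): "region" (384x512 bool, what is visible of it) and "position" ([row, column] in pixels, amid what is visible of it).
The state is a dict: "t": time; "qpos": joint angles; "dq": joint speeds; "joint_torque": joint torques, N m; "tcp_pos": TCP position; "eef_rot": TCP orientation; "wrist_force": force on the tool from outside, world axes, zero at the start; "moment": the same for the moment, N m; "gripper_width": finger opening in m; "grasp_force": force on a finger pad.
Only numpy, scipy, OpenCV 4.12 (cv2) and the standard library are available. Lean on these libraries where they do the work, as an engineer would, in place of code of your own. Each camera call takes 0.05 s, during which the arm holds its last target. There are 200 camera calls.

## Task

The chequered scale plate hangs at the back of the crowded hook: first move the two plates in front of it, one after the other, onto the spare hook, and slide each one gently but firmly home, holding a push of about 8 N for half a second: the first against the red rubber stop, the second against the first plate. Then take the chequered plate off its hook and stand it upright, fully down in the slot of the wooden block, and let go. Never load the rubber stop with more than about 15 N, and do not knock the hooks hard, drop a plate, or disturb the bottle, the bowl and the tape measure.

Things in the scene. Friction and masses are not known exactly. Their poses are not given: they have to be found in the camera images.
- crowded_stand: fixed dark steel stand; origin on the table under the middle of its base (110 x 120 x 12 mm), z up. An upright post (16 x 30 mm, top 164 mm up, front face at own x = 0) carries a level peg along own -x (see crowded_stand_peg). Three plates hang on the peg: the chequered one about 35 mm in front of the post, the grey and the colour plate at about 64 and 93 mm, in either order.
- crowded_stand_peg (a point): root of the crowded peg's axis, on the post's front face, 150 mm above the table; axes as the stand. Round steel peg, diameter 8 mm, level along own -x for 118 mm; the last 12 mm bend up by 5 mm, rounded end 134 mm from the post. A plate lifted 8.5 mm from where it hangs comes off (or goes on) in one straight level move along the peg, clear of the tip.
- spare_stand: fixed stand exactly like the crowded one (same sizes, post, peg and axes); its peg is empty but for the red rubber stop.
- stop: adjustable stop on the spare peg. Origin: on the peg's axis at its root, on the post's front face (fixed; axes as the spare stand). A brass clamp on the peg, which does not slip, carries a red rubber disc, diameter 28 mm, whose flat face towards the tip stands somewhere 35 to 60 mm in front of the post: set by hand, not measured, so feel for it. The rubber gives about 1 mm per 5 N and springs back.
- grey_plate_mid (a point): plain grey rigid plate, 6 mm thick (own x), 0.09 to 0.15 kg. Panel 64 mm wide (own y), 88 mm high; above it a lug 34 mm wide, 42 mm high: 130 mm tall in all. This point is its middle, 65 mm above the lower edge, own z up. Hanging on a peg, this point is 111 mm above the table, 39 mm below the peg's axis, own x along the peg.
- colour_plate_mid (a point): plate with six coloured patches and a yellow patch on its lug; shape, axes and middle point as the grey plate. Each of the three plates hangs by a steel bush through its lug: axis along own x, centre 33 mm above this point, hole 20 mm, outside 28 mm, 22 mm long (11 mm either side of the plate's middle), so pushed together plates sit 22 mm apart.
- scale_plate_mid (a point): black and white chequered plate with a black patch on its lug; shape, axes and middle point as the grey plate. All three plates are best gripped by the two edges of the lug (34 mm apart along own y), about 45 mm above this point, from above with a finger either side of the peg; the lug is solid from 43 to 65 mm above this point.
- slot_block: fixed pale wooden block, 60 (own x) x 110 (own y) x 50 mm high, origin at the centre of its underside. In its top a slot 12 mm wide (own x), 76 mm long (own y) and 30 mm deep (floor at 20 mm above the table), centred on the block, its long edges bevelled to a mouth 22 mm wide at the top: a plate stands in it with its thickness along own x, its middle then 85 mm above the table.
- bottle_mid (a point): amber bottle with blue cap, diameter 68 mm, 130 mm tall or a little more with its cap, loose; this point is at its axis, 65 mm above the table. Leave it alone.
- bowl_mid (a point): white bowl, diameter 120 mm, 50 mm high, loose; this point is on its axis, half-way up. Leave it alone.
- tape_mid (a point): black and yellow tape measure, 60 x 34 x 55 mm high, loose; this point is half-way up. Leave it alone.
Things that resemble listed ones, but are neither listed nor needed, are in the scene too. Leave any blue or orange look-alike of the part that bears scale_plate_mid alone.

How it is judged:
On the way, in this order (a step that is already met when the one before it is completed fails the run):
1. one of the two front plates is on the spare hook and pressed home on the rubber stop with more than 2.5 N for 0.2 s, the chequered plate still on its hook (not shifted by more than 25 mm) (((z of grey_plate_mid in the frame of spare_stand between 0.1 and 0.13 m and y of grey_plate_mid in the frame of spare_stand between -0.015 and 0.015 m and x of grey_plate_mid in the frame of spare_stand above -0.106 m and contact force between grey_plate and stop above 2.5 N) or (z of colour_plate_mid in the frame of spare_stand between 0.1 and 0.13 m and y of colour_plate_mid in the frame of spare_stand between -0.015 and 0.015 m and x of colour_plate_mid in the frame of spare_stand above -0.106 m and contact force between colour_plate and stop above 2.5 N)) and distance of scale_plate_mid from where it was at the start of the episode below 0.025 m), for 0.2 s.
2. both front plates are on the spare hook, in a row, and pressed home together against the stop with more than 2.5 N for 0.2 s, the chequered plate still on its hook (z of grey_plate_mid in the frame of spare_stand between 0.1 and 0.13 m and y of grey_plate_mid in the frame of spare_stand between -0.015 and 0.015 m and x of each of grey_plate_mid, colour_plate_mid in the frame of spare_stand above -0.106 m and z of colour_plate_mid in the frame of spare_stand between 0.1 and 0.13 m and y of colour_plate_mid in the frame of spare_stand between -0.015 and 0.015 m and contact force between any of grey_plate, colour_plate and stop above 2.5 N and distance between grey_plate_mid and colour_plate_mid below 0.03 m and distance of scale_plate_mid from where it was at the start of the episode below 0.025 m), for 0.2 s.
At the end, for the whole second after the job is handed in: Grey and colour plate hang at rest on the spare peg within 0.2 rad of upright, no more than 106 mm in front of the post, their middles less than 30 mm apart; chequered plate at rest in the slot, middle below 89 mm, within 8 mm across and 10 mm along of its centre, tilt below 0.25 rad; all let go (z of grey_plate_mid in the frame of spare_stand between 0.1 and 0.13 m and y of grey_plate_mid in the frame of spare_stand between -0.015 and 0.015 m and x of each of grey_plate_mid, colour_plate_mid in the frame of spare_stand above -0.106 m and z of colour_plate_mid in the frame of spare_stand between 0.1 and 0.13 m and y of colour_plate_mid in the frame of spare_stand between -0.015 and 0.015 m and distance between grey_plate_mid and colour_plate_mid below 0.03 m and angle between each of grey_plate_mid, colour_plate_mid's own z axis and vertical below 0.2 rad and x of scale_plate_mid in the frame of slot_block between -0.008 and 0.008 m and y of scale_plate_mid in the frame of slot_block between -0.01 and 0.01 m and height (world z) of scale_plate_mid below 0.089 m and angle between scale_plate_mid's own z axis and vertical below 0.25 rad and linear speed of each of grey_plate, colour_plate, scale_plate below 0.03 m/s); the robot touches nothing.
It fails at once if the rubber stop is loaded by more than 16 N (contact force between stop and anything else above 16 N).
It fails at once if either hook stand is knocked with more than 40 N (contact force between any of spare_stand, crowded_stand and anything else above 40 N).
It fails at once if a plate is dropped (its middle below 60 mm) (height (world z) of any of grey_plate_mid, colour_plate_mid, scale_plate_mid below 0.06 m).
It fails at once if the bottle, bowl or tape measure is moved by more than 15 mm (distance of any of bottle_mid, bowl_mid, tape_mid from where it was at the start of the episode above 0.015 m).
It also fails if it takes over 72 s, if anything falls off the work surface, if the arm or the gripper's body presses on something with over 40 N, if the wrist force passes 120 N, or if a joint passes its speed limit or range.

## Working session

There is one attempt and no reset: what is moved stays moved. The work goes in short steps, Python scripts to look and compute and a tool call to move; the robot and the scene stay as the last step left them, time stands still between calls to the robot, and variables do not carry over. Pictures are saved under pics/ and viewed, at most 10 in all, crops included, and the job is handed in when it is done.

Besides the shell and the picture viewer there is one more tool, called after "Call:" as a command line: name --pt "numbers of a row" for each row, then --argument value for the rest. play_rows: Moves the arm, as the interface text tells. Its arguments: {"type":"object","properties":{"plan":{"type":"array"},"newtons":{"type":"number"}},"required":["plan"]}

```bash
mkdir -p pics; cat > h.py <<'E'
import numpy as np, cv2
from station import env
from scipy.spatial.transform import Rotation as R
def cam(name):
    s=env.sense(); p,d=env.read_camera(name); i=env.camera_info(name)
    if "camera_from_world" in i: W=np.linalg.inv(np.array(i["camera_from_world"]))
    else:
        T=np.eye(4);T[:3,:3]=R.from_rotvec(s["eef_rot"]).as_matrix();T[:3,3]=s["tcp_pos"];W=T@np.array(i["tool_from_camera"])
    return p,d,i,W
def cloud(d,i,W):
    v,u=np.mgrid[:d.shape[0],:d.shape[1]]
    P=np.stack([(u-i["cx"])/i["fx"]*d,(v-i["cy"])/i["fy"]*d,d],-1)
    X=P@W[:3,:3].T+W[:3,3]; X[d<=0]=np.nan; return X
def save(n,p): cv2.imwrite("pics/"+n,cv2.cvtColor(p,cv2.COLOR_RGB2BGR))
E
python3 - <<'E'
from h import *
s=env.sense(); print({k:np.round(v,3).tolist() for k,v in s.items()})
out=[]
for c in ["side","top"]:
    p,d,i,W=cam(c); out.append(p); X=cloud(d,i,W); np.savez(c+".npz",p=p,d=d,X=X)
    print(c,i["fx"],W[:3,3].round(3),W[:3,2].round(2))
    for n in ["crowded_stand","spare_stand","stop","grey_plate_mid","colour_plate_mid","scale_plate_mid","slot_block","bottle_mid","bowl_mid","tape_mid"]:
        for r in env.trace(c,n)[:4]:
            m=r["region"]; print(n,round(r["score"],2),np.round(r["position"]),m.sum(),np.nanmedian(X[m],0).round(3),np.nanmax(X[m][:,2]).round(3))
    save(c+"0.png",p)
E
```

```text
{'t': 0.0, 'qpos': [1.01, 0.528, 1.434, -0.0, 1.181, -0.179], 'dq': [0.0, -0.0, -0.0, -0.001, -0.001, -0.001], 'joint_torque': [-0.0, -44.004, -17.659, 0.063, 0.058, -0.0], 'tcp_pos': [0.233, 0.579, 0.222], 'eef_rot': [-0.597, -3.083, 0.003], 'wrist_force': [0.528, -0.44, -0.147], 'moment': [0.025, -0.026, 0.029], 'grasp_force': 0.0, 'gripper_width': 0.087}
side 432.84274771054663 [ 0.05  -0.58   1.069] [ 0.44  0.46 -0.77]
crowded_stand 0.61 [168. 237.] 823 [0.671 0.181 0.013] 0.166
crowded_stand 0.31 [214. 323.] 102 [ 0.635 -0.199  0.154] 0.165
spare_stand 0.89 [242. 323.] 1779 [ 0.668 -0.203  0.011] 0.166
stop 0.41 [214. 326.] 122 [ 0.639 -0.199  0.154] 0.165
grey_plate_mid 0.57 [165. 212.] 341 [0.574 0.184 0.102] 0.178
colour_plate_mid 0.53 [160. 218.] 283 [0.602 0.181 0.121] 0.177
scale_plate_mid 0.73 [139. 259.] 360 [0.8   0.202 0.058] 0.132
scale_plate_mid 0.61 [156. 223.] 272 [0.633 0.181 0.116] 0.177
scale_plate_mid 0.61 [195. 242.] 278 [0.578 0.06  0.07 ] 0.131
scale_plate_mid 0.51 [146. 191.] 280 [0.598 0.326 0.064] 0.131
slot_block 0.79 [239. 236.] 1050 [ 0.47  -0.026  0.0
[... 404 characters left out ...]
415 [ 0.67  -0.192  0.015] 0.169
stop 0.61 [179. 327.] 81 [ 0.644 -0.196  0.159] 0.169
grey_plate_mid 0.44 [199. 191.] 143 [0.576 0.185 0.154] 0.182
colour_plate_mid 0.62 [188. 191.] 185 [0.605 0.187 0.148] 0.182
scale_plate_mid 0.71 [192. 151.] 225 [0.602 0.327 0.088] 0.135
scale_plate_mid 0.68 [180. 194.] 155 [0.635 0.187 0.15 ] 0.18
scale_plate_mid 0.66 [197. 235.] 137 [0.587 0.064 0.108] 0.136
scale_plate_mid 0.45 [130. 190.] 181 [0.8   0.202 0.092] 0.134
slot_block 0.72 [235. 267.] 738 [ 0.476 -0.022  0.051] 0.06
bottle_mid 0.83 [155. 264.] 429 [ 0.701 -0.012  0.096] 0.138
bowl_mid 0.79 [240. 120.] 1260 [0.471 0.435 0.022] 0.057
tape_mid 0.73 [213. 380.] 278 [ 0.548 -0.372  0.055] 0.061
```

```bash
python3 - <<'E'
import cv2
a=cv2.imread("pics/side0.png")[110:320,120:400]; cv2.imwrite("pics/s1.png",cv2.resize(a,None,fx=2.85,fy=2.85,interpolation=cv2.INTER_CUBIC))
a=cv2.imread("pics/top0.png")[110:270,100:400]; cv2.imwrite("pics/t1.png",cv2.resize(a,None,fx=2.66,fy=2.66,interpolation=cv2.INTER_CUBIC))
E
```

```text
(no output)
```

View pics/s1.png

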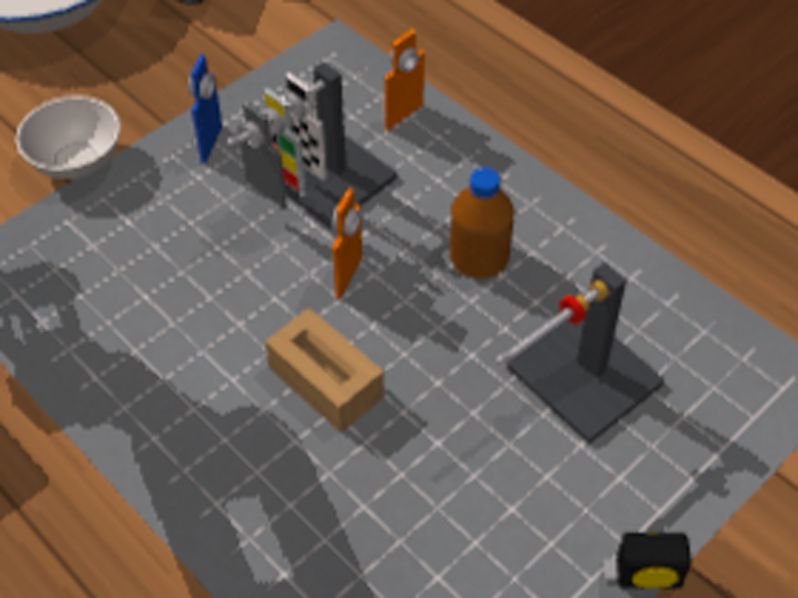

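View pics/t1.png

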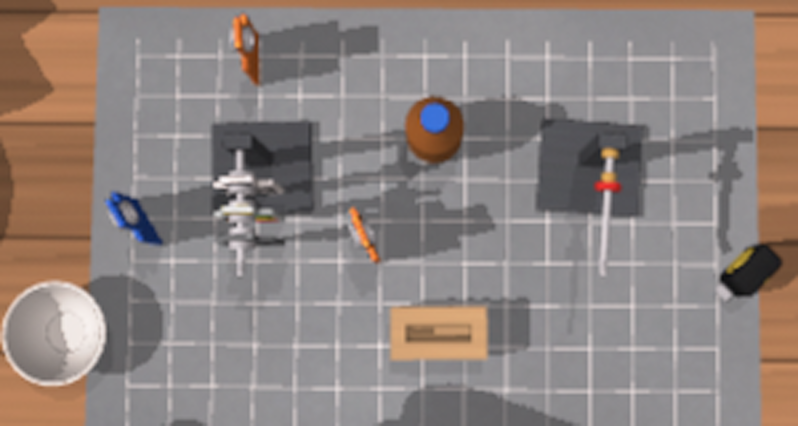

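The chequered plate could be confused with four things, at these side-crop pixels:
- The hanging chequered plate at (300,120), in the original at row 156, col 223.
- The blue look-alike at (205,110).
- The orange look-alike at (405,80).
- The orange look-alike at (347,245).

I choose the hanging chequered one, which is rearmost on the hook behind colour (285,140) and grey (262,155). The bottle is at (482,225), the block at (325,368) and the red stop at (572,308). Next I fit the stand poses.

```bash
python3 - <<'E'
from h import *
for c in ["side","top"]:
    X=np.load(c+".npz")["X"]; p=np.load(c+".npz")["p"].astype(int)
    def sel(lo,hi): return np.all((X>lo)&(X<hi),-1)
    for n,y in [("crowded",.185),("spare",-.198)]:
        m=sel([.6,y-.09,.006],[.76,y+.09,.022]); 
        q=X[m][:,:2]; r=cv2.minAreaRect((q*1000).astype(np.float32)); print(c,n,"base",r,np.median(X[m][:,2]).round(4))
        m=sel([.49,y-.025,.143],[.56 if n=="crowded" else .60,y+.025,.165]); q=X[m]
        if len(q)>5: 
            f=np.polyfit(q[:,0],q[:,1],1); print("  peg",len(q),f.round(3),q.mean(0).round(4),q.min(0).round(3))
        m=sel([.64,y-.03,.155],[.71,y+.03,.18]); q=X[m];print("  posttop",np.median(q,0).round(4),len(q), q.min(0).round(3),q.max(0).round(3))
    m=sel([.4,-.12,.042],[.56,.08,.065]); q=X[m][:,:2]; print(c,"block",cv2.minAreaRect((q*1000).astype(np.float32)),np.median(X[m][:,2]))
s=env.sense(); M=R.from_rotvec(s["eef_rot"]).as_matrix(); print(M.round(3)); print(env.camera_info("wrist"))
E
```

```text
side crowded base ((684.3869018554688, 168.07266235351562), (146.5083465576172, 114.75861358642578), 12.643101692199707) 0.0105
  peg 20 [0.047 0.163] [0.5478 0.1893 0.1527] [0.538 0.185 0.148]
  posttop [0.6752 0.1908 0.1613] 54 [0.652 0.179 0.155] [0.687 0.208 0.166]
side spare base ((665.365234375, -198.7947235107422), (124.11373138427734, 121.79586029052734), 89.3540267944336) 0.0103
  peg 67 [-0.072 -0.151] [ 0.5698 -0.1918  0.1522] [ 0.539 -0.198  0.146]
  posttop [ 0.6755 -0.1988  0.161 ] 84 [ 0.641 -0.215  0.155] [ 0.691 -0.184  0.166]
side block ((501.5413513183594, -10.052742004394531), (115.24300384521484, 130.1621551513672), 0.12927445769309998) 0.04815119419122693
top crowded base ((680.004638671875, 184.7489013671875), (158.58441162109375, 179.2272186279297), 0.38058897852897644) 0.0135
  peg 22 [0.03  0.173] [0.5503 0.1891 0.1576] [0.54  0.186 0.151]
  posttop [0.674  0.1925 0.1639] 93 [0.641 0.176 0.155] [0.686 0.208 0.177]
top spare base ((680.0752563476562, -198.28590393066406), (157.64569091796875, 177.73072814941406), 0.5711992979049683) 0.0133
  peg 61 [-0.078 -0.147] [ 0.5712 -0.1911  0.1558] [ 0.544 -0.196  0.151]
  posttop [ 0.6766 -0.1974  0.1635] 111 [ 0.64  -0.214  0.155] [ 0.691 -0.184  0.169]
top block ((503.26507568359375, -11.233989715576172), (112.37738800048828, 124.38746643066406), 0.7207184433937073) 0.0513358956941945
[[-0.928  0.373  0.   ]
 [ 0.373  0.928 -0.   ]
 [-0.    -0.    -1.   ]]
{'fx': 314.48595836856526, 'fy': 314.48595836856526, 'cx': 252.78657593976865, 'cy': 197.34705551938657, 'tool_from_camera': array([[-1.35006083e-03, -9.57267614e-01, -2.89200436e-01,
         7.96017874e-02],
       [ 9.99999042e-01, -1.38050337e-03, -9.87148144e-05,
         1.89906504e-04],
       [-3.04745682e-04, -2.89200292e-01,  9.57268561e-01,
        -1.63318892e-01],
       [ 0.00000000e+00,  0.00000000e+00,  0.00000000e+00,
         1.00000000e+00]])}
```

Call:
play_rows --pt "-0.394 -0.264 -0.03 -24 0.06" --pt "-0.394 -0.264 -0.03 -24 0.06" --pt "-0.394 -0.264 -0.03 -24 0.06" --pt "-0.394 -0.264 -0.03 -24 0.06" --pt "-0.394 -0.264 -0.03 -24 0.06" --pt "-0.394 -0.264 -0.03 -24 0.06" --pt "-0.394 -0.264 -0.03 -24 0.06" --pt "-0.394 -0.264 -0.03 -24 0.06" --pt "-0.394 -0.264 -0.03 -24 0.06" --pt "-0.394 -0.264 -0.03 -24 0.06" --pt "-0.394 -0.264 -0.03 -24 0.06" --newtons 15

```text
t: 2.48
tcp_pos: [0.4993, 0.1887, 0.2524]
eef_rot: [0.059, -3.14, -0.0]
wrist_force: [-0.4, -1.2, 0.3]
gripper_width: 0.0602
grasp_force: 0.0
```

```bash
cat > look.py <<'E'
from h import *
import sys
n=sys.argv[1]; p,d,i,W=cam("wrist"); X=cloud(d,i,W); np.savez(n+".npz",p=p,d=d,X=X); save(n+".png",p)
s=env.sense(); print(s["t"],s["tcp_pos"].round(4),R.from_rotvec(s["eef_rot"]).as_matrix().round(3).tolist())
for l in sys.argv[2:]:
    for r in env.trace("wrist",l)[:4]:
        m=r["region"]; print(l,round(r["score"],2),np.round(r["position"]),m.sum(),np.nanmedian(X[m],0).round(4),np.nanpercentile(X[m],2,axis=0).round(4),np.nanpercentile(X[m],98,axis=0).round(4))
E
python3 look.py w1 crowded_stand grey_plate_mid colour_plate_mid scale_plate_mid
```

```text
2.525 [0.4993 0.1888 0.2525] [[-0.999, -0.038, -0.001], [-0.038, 0.999, 0.0], [0.001, 0.0, -1.0]]
crowded_stand 0.69 [262. 253.] 1124 [0.6327 0.1903 0.0134] [0.5406 0.133  0.0063] [0.7248 0.2521 0.1594]
grey_plate_mid 0.8 [252. 258.] 2154 [0.5755 0.192  0.107 ] [0.5674 0.1604 0.0493] [0.5809 0.2216 0.1574]
colour_plate_mid 0.46 [252.  14.] 442 [ 0.636  -0.1425  0.0125] [ 0.4735 -0.1608  0.0022] [0.6577 0.1084 0.3237]
colour_plate_mid 0.2 [156. 453.] 8296 [0.4745 0.4409 0.0257] [0.42   0.3695 0.0051] [0.5274 0.478  0.0518]
scale_plate_mid 0.95 [240. 150.] 1749 [0.5817 0.0681 0.061 ] [0.5584 0.0535 0.0071] [0.6113 0.0801 0.1114]
scale_plate_mid 0.84 [245. 354.] 327 [0.5815 0.316  0.054 ] [0.5779 0.3127 0.0026] [0.6219 0.3377 0.0901]
scale_plate_mid 0.6 [321. 256.] 790 [0.635  0.1939 0.1358] [0.6049 0.1625 0.112 ] [0.6409 0.2237 0.1776]
```

View pics/w1.png

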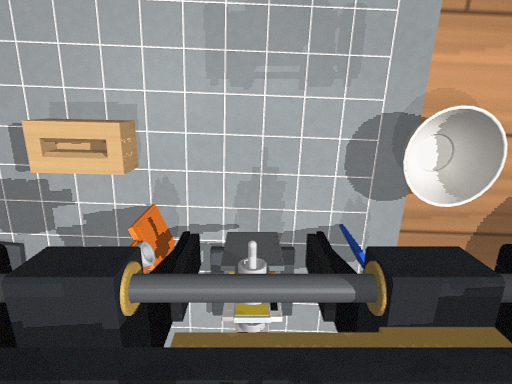

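The wrist picture is mirrored front to back (down is away from the robot). It shows the slot block at (82,147), the peg tip at (252,245), grey in front of the bar at (255,275) with the yellow and chequered lugs behind, orange at (152,240) and the bowl at (455,157). Now I fit peg and block precisely.

```bash
python3 - <<'E'
from h import *
D=np.load("w1.npz");X=D["X"];p=D["p"].astype(int)
def sel(lo,hi): return X[np.all((X>lo)&(X<hi),-1)]
q=sel([.51,.17,.145],[.562,.21,.17]); print("peg",len(q),q.min(0).round(4),q.max(0).round(4))
for a in np.arange(.53,.562,.005):
    r=q[abs(q[:,0]-a)<.0025]
    if len(r)>2: print(a.round(3),((r[:,1].min()+r[:,1].max())/2).round(4),r[:,2].max().round(4))
q=sel([.56,.15,.06],[.585,.235,.13]); pl=q[:,:2]; f=np.polyfit(q[:,1],q[:,0],1); print("grey front x=f(y)",f.round(4),np.median(q,0).round(4)); r=q; 
for z in (.08,.1,.12):
    k=q[abs(q[:,2]-z)<.008]; print(z,k.min(0).round(4),k.max(0).round(4),np.median(k[:,0]).round(4))
for lo,hi,n in [([.59,.15,.165],[.615,.23,.185],"colour top"),([.62,.15,.165],[.65,.23,.185],"scale top"),([.56,.15,.165],[.585,.23,.185],"grey top")]:
    k=sel(lo,hi); 
    if len(k): print(n,len(k),k.min(0).round(4),k.max(0).round(4),np.median(k,0).round(4))
q=sel([.4,-.12,.043],[.56,.08,.056]); 
b=(q[:,:2]*1000).astype(np.float32)
from scipy import ndimage
m=np.all((X>[.4,-.12,.043])&(X<[.56,.08,.056]),-1); L,n=ndimage.label(m); sz=ndimage.sum(m,L,range(1,n+1)); m=L==1+np.argmax(sz)
print("block",cv2.minAreaRect((X[m][:,:2]*1000).astype(np.float32)),np.median(X[m][:,2]))
for x in ("side","top"):
    X=np.load(x+".npz")["X"]; m=np.all((X>[.4,-.12,.043])&(X<[.56,.08,.058]),-1); L,n=ndimage.label(m); sz=ndimage.sum(m,L,range(1,n+1)); m=L==1+np.argmax(sz)
    print(x,cv2.minAreaRect((X[m][:,:2]*1000).astype(np.float32)))
E
```

```text
peg 180 [0.5383 0.1861 0.1528] [0.5619 0.1932 0.1615]
0.54 0.1893 0.1615
0.545 0.1894 0.1607
0.55 0.1896 0.1591
0.555 0.1898 0.1572
0.56 0.1899 0.1554
grey front x=f(y) [-0.0342  0.5821] [0.5756 0.1908 0.0974]
0.08 [0.5738 0.1588 0.0721] [0.5772 0.2221 0.088 ] 0.5756
0.1 [0.574  0.1588 0.0921] [0.5773 0.2224 0.1079] 0.5755
0.12 [0.5739 0.1589 0.112 ] [0.5775 0.2221 0.1279] 0.5755
colour top 506 [0.6025 0.1746 0.165 ] [0.6106 0.2085 0.179 ] [0.6043 0.192  0.175 ]
block ((477.713623046875, -19.688156127929688), (60.5172004699707, 112.05195617675781), 0.6796924471855164) 0.05096580747551832
side ((475.1829833984375, -18.443096160888672), (62.48851776123047, 113.50043487548828), 0.12927445769309998)
top ((476.0849609375, -18.921550750732422), (57.83055877685547, 109.6993179321289), 0.7134290337562561)
```

Call:
play_rows --pt "0.055 -0.385 0 6.5 0.06" --pt "0.055 -0.385 0 6.5 0.06" --pt "0.055 -0.385 0 6.5 0.06" --pt "0.055 -0.385 0 6.5 0.06" --pt "0.055 -0.385 0 6.5 0.06" --pt "0.055 -0.385 0 6.5 0.06" --pt "0.055 -0.385 0 6.5 0.06" --pt "0.055 -0.385 0 6.5 0.06" --pt "0.055 -0.385 0 6.5 0.06"

```text
t: 3.85
tcp_pos: [0.459, -0.1971, 0.2524]
eef_rot: [-0.119, -3.139, -0.002]
wrist_force: [0.5, 0.9, 0.4]
gripper_width: 0.0601
grasp_force: 0.0
```

```bash
python3 look.py w2 spare_stand stop; python3 - <<'E'
from h import *
D=np.load("w2.npz");X=D["X"];p=D["p"].astype(int)
M=np.all((X>[.51,-.23,.14])&(X<[.68,-.16,.18]),-1)
q=X[M]; print("peg",len(q),q.min(0).round(4),q.max(0).round(4))
for a in np.arange(.53,.68,.006):
    r=q[abs(q[:,0]-a)<.003]
    if len(r)>2: print(a.round(3),r[:,1].min().round(4),r[:,1].max().round(4),((r[:,1].min()+r[:,1].max())/2).round(4),r[:,2].max().round(4))
red=M&(p[...,0]>140)&(p[...,1]<80); print("red",X[red].min(0).round(4),X[red].max(0).round(4)) if red.any() else 0
for c in("side","top"):
    D=np.load(c+".npz");X=D["X"];p=D["p"].astype(int); red=(X[...,2]>.13)&(p[...,0]>130)&(p[...,1]<70)&(X[...,1]<-.1)&(X[...,0]<.7)
    print(c,red.sum(),np.nanmin(X[red],0).round(4),np.nanmax(X[red],0).round(4),np.median(X[red],0).round(4))
E
```

```text
3.9 [ 0.4592 -0.197   0.2525] [[-0.997, 0.075, -0.001], [0.075, 0.997, 0.001], [0.001, 0.001, -1.0]]
spare_stand 0.68 [316. 260.] 2383 [ 0.6809 -0.2004  0.0136] [ 0.5717 -0.2576  0.0117] [ 0.7177 -0.1436  0.1552]
peg 239 [ 0.5648 -0.1975  0.1518] [ 0.6006 -0.1885  0.1566]
0.566 -0.1953 -0.1885 -0.1919 0.1559
0.572 -0.1958 -0.1887 -0.1922 0.1566
0.578 -0.1962 -0.189 -0.1926 0.1564
0.584 -0.1965 -0.1894 -0.193 0.1563
0.59 -0.197 -0.1897 -0.1933 0.156
0.596 -0.1974 -0.1901 -0.1937 0.1558
0.602 -0.1975 -0.1904 -0.194 0.1543
side 24 [ 0.6281 -0.2057  0.1551] [ 0.6408 -0.1838  0.1649] [ 0.6344 -0.197   0.1602]
top 24 [ 0.6323 -0.2066  0.1548] [ 0.6381 -0.184   0.1689] [ 0.635  -0.1942  0.163 ]
```

View pics/w2.png

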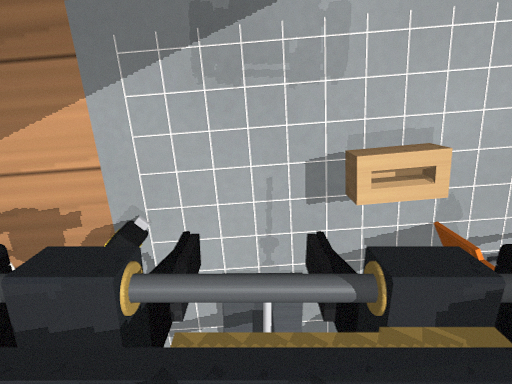

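The view shows the spare peg at (267,315) between the fingers and the block at (398,173); the stop is hidden by the gripper. From the side and top cameras the red face is at x≈0.631. The peg is at y≈-0.1928 at x=0.58, with a yaw of about -3.8°. I go hover over the grey plate.

Call:
play_rows --pt "-0.0902 0.3954 0 -6.3 0.06" --pt "-0.0902 0.3954 0 -6.3 0.06" --pt "-0.0902 0.3954 0 -6.3 0.06" --pt "-0.0902 0.3954 0 -6.3 0.06" --pt "-0.0902 0.3954 0 -6.3 0.06" --pt "-0.0902 0.3954 0 -6.3 0.06" --pt "-0.0902 0.3954 0 -6.3 0.06" --pt "-0.0902 0.3954 0 -6.3 0.06" --pt "-0.0902 0.3954 0.03 -6.3 0.06" --pt "-0.0902 0.3954 0.03 -6.3 0.06"

```text
t: 5.25
tcp_pos: [0.5771, 0.1874, 0.2205]
eef_rot: [0.051, -3.135, 0.002]
wrist_force: [0.7, 0.3, 0.9]
gripper_width: 0.0597
grasp_force: 0.0
```

```bash
python3 - <<'E'
from h import *
s=env.sense(); print(s["tcp_pos"].round(4),R.from_rotvec(s["eef_rot"]).as_matrix().round(4).tolist(),s["wrist_force"].round(2))
E
```

```text
[0.5771 0.1874 0.2205] [[-0.9994, -0.0326, -0.0064], [-0.0326, 0.9995, -0.0013], [0.0064, -0.0011, -1.0]] [0.73 0.31 0.89]
```

Call:
play_rows --pt "0 0 0.03 0 0.06" --pt "0 0 0.03 0 0.06" --pt "0 0 0.03 0 0.06" --pt "0 0 0.03 0 0.06"

```text
t: 5.75
tcp_pos: [0.5806, 0.1881, 0.1941]
eef_rot: [-0.051, 3.139, 0.0]
wrist_force: [-0.1, -0.8, -0.3]
gripper_width: 0.0599
grasp_force: 0.0
```

```bash
cat > st.py <<'E'
from h import *
s=env.sense(); M=R.from_rotvec(s["eef_rot"]).as_matrix(); print(s["t"].__round__(2),s["tcp_pos"].round(4),"yaw",np.degrees(np.arctan2(-M[1,0],-M[0,0])).round(2),"zax",M[:,2].round(4),s["wrist_force"].round(2),s["moment"].round(2),round(s["gripper_width"],4),round(s["grasp_force"],1))
E
python3 st.py
```

```text
5.75 [0.5806 0.1881 0.1941] yaw 1.85 zax [ 2.6e-03  3.0e-04 -1.0e+00] [-0.08 -0.79 -0.34] [-0.02  0.04  0.02] 0.0599 0.0
```

Call:
play_rows --pt "0.002 0.0025 0.02 0 0.06" --pt "0.002 0.0025 0.04 0 0.06" --pt "0.002 0.0025 0.0535 0 0.06" --pt "0.002 0.0025 0.0535 0 0.06" --pt "0.002 0.0025 0.0535 0 0.06" --pt "0.002 0.0025 0.0535 0 0.025" --pt "0.002 0.0025 0.0535 0 0.025" --pt "0.002 0.0025 0.0535 0 0.025" --pt "0.002 0.0025 0.0535 0 0.025" --pt "0.002 0.0025 0.0535 0 0.025" --pt "0.002 0.0025 0.0535 0 0.025" --newtons 30

```text
t: 7.12
tcp_pos: [0.5777, 0.1907, 0.1392]
eef_rot: [-0.051, 3.141, 0.0]
wrist_force: [-0.1, -0.3, 2.0]
gripper_width: 0.0334
grasp_force: 30.0
```

```bash
python3 st.py
```

```text
7.12 [0.5777 0.1907 0.1392] yaw 1.87 zax [ 2.e-04  1.e-04 -1.e+00] [-0.09 -0.34  2.04] [ 0.    0.11 -0.01] 0.0334 30.0
```

Call:
play_rows --pt "0 0 -0.004 0 0.025" --pt "0 0 -0.0085 0 0.025" --pt "0 0 -0.0085 0 0.025" --pt "0 0 -0.0085 0 0.025"

```text
t: 7.62
tcp_pos: [0.5775, 0.1906, 0.1475]
eef_rot: [0.051, -3.141, 0.0]
wrist_force: [-0.4, 0.4, -2.0]
gripper_width: 0.0335
grasp_force: 30.0
```

```bash
python3 st.py
```

```text
7.62 [0.5775 0.1906 0.1475] yaw 1.87 zax [-2.e-04 -1.e-04 -1.e+00] [-0.37  0.41 -1.96] [ 0.08 -0.01  0.02] 0.0335 30.0
```

Call:
play_rows --pt "0.015 0 0 0 0.025" --pt "0.03 0 0 0 0.025" --pt "0.045 0 0 0 0.025" --pt "0.06 0 0 0 0.025" --pt "0.075 0 0 0 0.025" --pt "0.075 0 0 0 0.025" --pt "0.075 0 -0.02 0 0.025" --pt "0.075 0 -0.045 0 0.025" --pt "0.075 0 -0.045 0 0.025"

```text
t: 8.75
tcp_pos: [0.5049, 0.1885, 0.1943]
eef_rot: [-0.051, 3.135, 0.001]
wrist_force: [0.6, -0.7, -1.7]
gripper_width: 0.0337
grasp_force: 30.0
```

```bash
python3 st.py
```

```text
8.75 [0.5049 0.1885 0.1943] yaw 1.86 zax [ 5.9e-03  9.0e-04 -1.0e+00] [ 0.56 -0.69 -1.69] [ 0.03  0.03 -0.01] 0.0337 30.0
```

Call:
play_rows --pt "0.0122 -0.05 0 1 0.025" --pt "0.0122 -0.1 0 2 0.025" --pt "0.0122 -0.15 0 3 0.025" --pt "0.0122 -0.2 0 4 0.025" --pt "0.0122 -0.25 0 5 0.025" --pt "0.0122 -0.3 0 5.7 0.025" --pt "0.0122 -0.35 0 5.7 0.025" --pt "0.0122 -0.3758 0 5.7 0.025" --pt "0.0122 -0.3758 0 5.7 0.025" --pt "0.0122 -0.3758 0 5.7 0.025" --pt "0.0122 -0.3758 0 5.7 0.025" --pt "0.0122 -0.3758 0 5.7 0.025"

```text
t: 10.25
tcp_pos: [0.5027, -0.1867, 0.1925]
eef_rot: [-0.103, -3.14, -0.0]
wrist_force: [-0.4, -0.5, -0.0]
gripper_width: 0.0333
grasp_force: 30.0
```

```bash
python3 st.py
```

```text
10.25 [ 0.5027 -0.1867  0.1925] yaw -3.75 zax [-2.e-04  2.e-04 -1.e+00] [-0.36 -0.47 -0.02] [ 0.04 -0.02 -0.  ] 0.0333 30.0
```

Call:
play_rows --pt "0 -0.001 0.02 0 0.025" --pt "0 -0.001 0.0448 0 0.025" --pt "0 -0.001 0.0448 0 0.025" --pt "0 -0.001 0.0448 0 0.025"

```text
t: 10.75
tcp_pos: [0.5032, -0.1888, 0.1484]
eef_rot: [0.104, 3.139, -0.001]
wrist_force: [0.9, -0.5, -1.4]
gripper_width: 0.0335
grasp_force: 30.0
```

```bash
python3 st.py; python3 - <<'E'
from h import *
p,d,i,W=cam("side"); save("s2.png",cv2.resize(p[160:300,240:400],None,fx=4,fy=4,interpolation=cv2.INTER_CUBIC))
E
```

```text
10.75 [ 0.5032 -0.1888  0.1484] yaw -3.8 zax [ 1.e-03 -6.e-04 -1.e+00] [ 0.86 -0.51 -1.44] [0.01 0.03 0.03] 0.0335 30.0
```

View pics/s2.png

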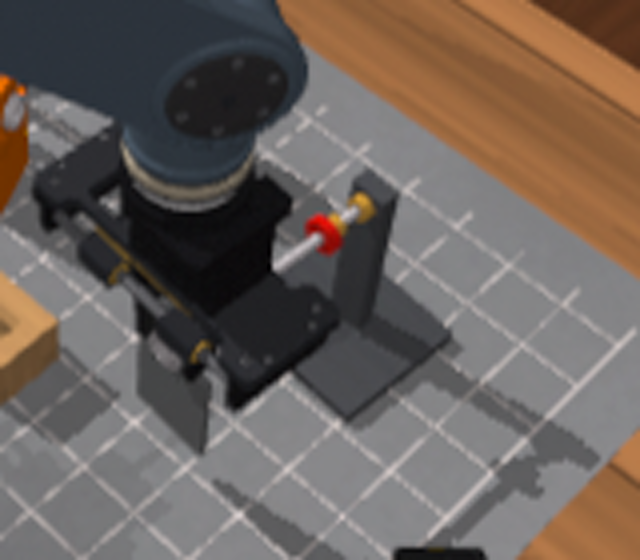

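The grey plate (175,395) is in line with the peg running to the red stop (322,233). I insert it.

Call:
play_rows --pt "-0.012 0.001 0 0 0.025" --pt "-0.024 0.001 0 0 0.025" --pt "-0.036 0.001 0 0 0.025" --pt "-0.048 0.001 0 0 0.025" --pt "-0.06 0.001 0 0 0.025" --pt "-0.06 0.001 0 0 0.025" --pt "-0.06 0.001 0 0 0.025"

```text
t: 11.68
tcp_pos: [0.5621, -0.1916, 0.1475]
eef_rot: [-0.105, -3.139, -0.001]
wrist_force: [0.4, -0.8, -1.2]
gripper_width: 0.0336
grasp_force: 30.0
```

```bash
python3 st.py
```

```text
11.68 [ 0.5621 -0.1916  0.1475] yaw -3.82 zax [-1.1e-03  5.0e-04 -1.0e+00] [ 0.41 -0.82 -1.15] [0.02 0.01 0.07] 0.0336 30.0
```

Call:
play_rows --pt "-0.012 0 0 0 0.025" --pt "-0.024 0 0 0 0.025" --pt "-0.038 0 0.003 0 0.025" --pt "-0.038 0 0.0065 0 0.025" --pt "-0.038 0 0.0065 0 0.025" --pt "-0.038 0 0.0065 0 0.025"

```text
t: 12.42
tcp_pos: [0.6, -0.1941, 0.141]
eef_rot: [-0.105, -3.139, -0.001]
wrist_force: [0.0, 0.1, -1.2]
gripper_width: 0.034
grasp_force: 30.0
```

```bash
python3 st.py
```

```text
12.43 [ 0.6    -0.1941  0.141 ] yaw -3.83 zax [-9.e-04  4.e-04 -1.e+00] [ 0.05  0.13 -1.25] [ 0.05  0.01 -0.02] 0.034 30.0
```

Call:
play_rows --pt "-0.003 0 0 0 0.025" --pt "-0.006 0 0 0 0.025" --pt "-0.009 0 0 0 0.025" --pt "-0.012 0 0 0 0.025" --pt "-0.012 0 0 0 0.025"

```text
t: 13.05
tcp_pos: [0.6127, -0.1952, 0.1413]
eef_rot: [0.105, 3.14, -0.0]
wrist_force: [-1.0, -0.8, -1.1]
gripper_width: 0.0332
grasp_force: 30.0
```

Call:
play_rows --pt "-0.001 0 0 0 0.025" --pt "-0.0015 0 0 0 0.025" --pt "-0.0015 0 0 0 0.025"

```text
t: 13.42
tcp_pos: [0.6139, -0.1952, 0.1412]
eef_rot: [-0.105, -3.14, -0.0]
wrist_force: [0.0, 0.2, -0.5]
gripper_width: 0.0337
grasp_force: 30.0
```

Call:
play_rows --pt "-0.001 0 0 0 0.025" --pt "-0.0015 0 0 0 0.025" --pt "-0.0015 0 0 0 0.025"

```text
t: 13.8
tcp_pos: [0.6155, -0.1954, 0.1413]
eef_rot: [0.105, 3.14, -0.0]
wrist_force: [0.5, -0.1, -1.6]
gripper_width: 0.0336
grasp_force: 30.0
```

Call:
play_rows --pt "-0.001 0 0 0 0.025" --pt "-0.0015 0 0 0 0.025" --pt "-0.0015 0 0 0 0.025"

```text
t: 14.18
tcp_pos: [0.617, -0.1954, 0.1413]
eef_rot: [0.105, 3.14, -0.0]
wrist_force: [0.0, 0.1, -1.0]
gripper_width: 0.0337
grasp_force: 30.0
```

Call:
play_rows --pt "-0.001 0 0 0 0.025" --pt "-0.001 0 0 0 0.025" --pt "-0.001 0 0 0 0.025"

```text
t: 14.55
tcp_pos: [0.6179, -0.1955, 0.1412]
eef_rot: [-0.105, -3.14, -0.0]
wrist_force: [-0.3, -0.5, -2.0]
gripper_width: 0.0334
grasp_force: 30.0
```

Call:
play_rows --pt "-0.001 0 0 0 0.025" --pt "-0.001 0 0 0 0.025" --pt "-0.001 0 0 0 0.025"

```text
t: 14.92
tcp_pos: [0.619, -0.1956, 0.1413]
eef_rot: [0.105, 3.14, -0.0]
wrist_force: [0.1, -0.3, -1.7]
gripper_width: 0.033
grasp_force: 30.0
```

Call:
play_rows --pt "-0.001 0 0 0 0.025" --pt "-0.001 0 0 0 0.025"

```text
t: 15.18
tcp_pos: [0.6201, -0.1957, 0.1413]
eef_rot: [0.105, 3.14, -0.0]
wrist_force: [-0.3, 0.4, -1.5]
gripper_width: 0.0337
grasp_force: 30.0
```

Call:
play_rows --pt "-0.001 0 0 0 0.025" --pt "-0.001 0 0 0 0.025"

```text
t: 15.42
tcp_pos: [0.6207, -0.1957, 0.1412]
eef_rot: [-0.105, -3.139, -0.0]
wrist_force: [-0.7, 0.5, -0.3]
gripper_width: 0.0335
grasp_force: 30.0
```

Call:
play_rows --pt "-0.001 0 0 0 0.025" --pt "-0.001 0 0 0 0.025"

```text
t: 15.68
tcp_pos: [0.6211, -0.1957, 0.1411]
eef_rot: [-0.105, -3.138, -0.0]
wrist_force: [-2.3, -0.8, -0.1]
gripper_width: 0.0334
grasp_force: 30.0
```

Call:
play_rows --pt "-0.0005 0 0 0 0.025" --pt "-0.0005 0 0 0 0.025"

```text
t: 15.92
tcp_pos: [0.6215, -0.1957, 0.1411]
eef_rot: [-0.105, -3.138, -0.001]
wrist_force: [-5.3, -0.3, 0.9]
gripper_width: 0.0333
grasp_force: 30.0
```

Call:
play_rows --pt "-0.0005 0 0 0 0.025" --pt "-0.0005 0 0 0 0.025" --pt "-0.0005 0 0 0 0.025"

```text
t: 16.3
tcp_pos: [0.6217, -0.1957, 0.1411]
eef_rot: [-0.105, -3.137, -0.001]
wrist_force: [-5.9, -0.3, 1.9]
gripper_width: 0.0332
grasp_force: 30.0
```

```bash
python3 st.py
```

```text
16.3 [ 0.6217 -0.1957  0.1411] yaw -3.83 zax [-2.8e-03  5.0e-04 -1.0e+00] [-5.91 -0.35  1.87] [-0.05  0.95  0.02] 0.0332 30.0
```

Call:
play_rows --pt "-0.0008 0 0 0 0.025" --pt "-0.0008 0 0 0 0.025" --pt "-0.0008 0 0 0 0.025" --pt "-0.0008 0 0 0 0.025" --pt "-0.0008 0 0 0 0.025" --pt "-0.0008 0 0 0 0.025"

```text
t: 17.05
tcp_pos: [0.6219, -0.1957, 0.141]
eef_rot: [-0.105, -3.136, -0.001]
wrist_force: [-6.9, -1.4, 1.5]
gripper_width: 0.0334
grasp_force: 30.0
```

Call:
play_rows --pt "0 0 0 0 0.025"

```text
t: 17.18
tcp_pos: [0.6219, -0.1957, 0.141]
eef_rot: [-0.105, -3.136, -0.001]
wrist_force: [-6.2, -0.2, 1.7]
gripper_width: 0.0336
grasp_force: 30.0
```

Call:
play_rows --pt "-0.0007 0 0 0 0.025" --pt "-0.0007 0 0 0 0.025" --pt "-0.0007 0 0 0 0.025" --pt "-0.0007 0 0 0 0.025" --pt "-0.0007 0 0 0 0.025" --pt "-0.0007 0 0 0 0.025"

```text
t: 17.92
tcp_pos: [0.6221, -0.1957, 0.141]
eef_rot: [-0.104, -3.135, -0.001]
wrist_force: [-7.8, -0.1, 2.1]
gripper_width: 0.0331
grasp_force: 30.0
```

Call:
play_rows --pt "0 0 0 0 0.025"

```text
t: 18.05
tcp_pos: [0.6222, -0.1957, 0.1411]
eef_rot: [-0.104, -3.135, -0.001]
wrist_force: [-8.8, -0.8, 2.5]
gripper_width: 0.0339
grasp_force: 30.0
```

Call:
play_rows --pt "0.0015 0 0 0 0.025" --pt "0.003 0 0 0 0.025" --pt "0.003 0 0.001 0 0.025" --pt "0.003 0 0.0018 0 0.025" --pt "0.003 0 0.0018 0 0.025"

```text
t: 18.68
tcp_pos: [0.6214, -0.1956, 0.1393]
eef_rot: [-0.105, -3.139, -0.0]
wrist_force: [-3.5, 0.3, -0.7]
gripper_width: 0.0333
grasp_force: 30.0
```

```bash
python3 st.py
```

```text
18.68 [ 0.6214 -0.1956  0.1393] yaw -3.83 zax [-3.e-04  2.e-04 -1.e+00] [-3.46  0.26 -0.74] [ 0.08  0.78 -0.  ] 0.0333 30.0
```

Call:
play_rows --pt "0.001 0 0.0003 0 0.025" --pt "0.001 0 0.0003 0 0.025" --pt "0.001 0 0.0003 0 0.045" --pt "0.001 0 0.0003 0 0.06" --pt "0.001 0 0.0003 0 0.06" --pt "0.001 0 0.0003 0 0.06" --pt "0.001 0 0.0003 0 0.06" --pt "0.001 0 -0.04 0 0.06" --pt "0.001 0 -0.08 0 0.06" --pt "0.001 0 -0.08 0 0.06"

```text
t: 19.92
tcp_pos: [0.6228, -0.1969, 0.2236]
eef_rot: [0.105, 3.132, -0.006]
wrist_force: [-0.1, 0.2, 0.6]
gripper_width: 0.06
grasp_force: 0.0
```

```bash
python3 st.py
```

```text
19.93 [ 0.6228 -0.1969  0.2236] yaw -3.83 zax [ 0.0079 -0.004  -1.    ] [-0.09  0.22  0.57] [-0.01  0.02 -0.06] 0.06 0.0
```

Call:
play_rows --pt "0.0389 0.3856 0 -5.8 0.06" --pt "0.0389 0.3856 0 -5.8 0.06" --pt "0.0389 0.3856 0 -5.8 0.06" --pt "0.0389 0.3856 0 -5.8 0.06" --pt "0.0389 0.3856 0 -5.8 0.06" --pt "0.0389 0.3856 0 -5.8 0.06" --pt "0.0389 0.3856 0 -5.8 0.06" --pt "0.0389 0.3856 0 -5.8 0.06" --pt "0.0389 0.3856 0 -5.8 0.06" --pt "0.0389 0.3856 0 -5.8 0.06" --pt "0.0389 0.3856 0 -5.8 0.06"

```text
t: 21.3
tcp_pos: [0.6077, 0.1903, 0.2195]
eef_rot: [0.051, -3.141, 0.0]
wrist_force: [0.6, -0.3, -0.9]
gripper_width: 0.0598
grasp_force: 0.0
```

```bash
python3 st.py; python3 - <<'E'
from h import *
for c in ("side","top"):
    p,d,i,W=cam(c); X=cloud(d,i,W)
    for l in ("grey_plate_mid","colour_plate_mid","scale_plate_mid"):
        for r in env.trace(c,l)[:2]:
            m=r["region"]; print(c,l,round(r["score"],2),r["position"],np.nanmedian(X[m],0).round(4),np.nanpercentile(X[m],[5,95],axis=0).round(3).tolist())
    save(c+"3.png",p)
a=cv2.imread("pics/side3.png")[130:270,180:360]; cv2.imwrite("pics/s3.png",cv2.resize(a,None,fx=4,fy=4,interpolation=cv2.INTER_CUBIC))
E
```

```text
21.3 [0.6077 0.1903 0.2195] yaw 1.85 zax [-0.e+00 -1.e-04 -1.e+00] [ 0.58 -0.28 -0.91] [ 0.04 -0.01  0.03] 0.0598 0.0
side grey_plate_mid 0.68 [230.4, 319.9] [ 0.6156 -0.1984  0.1099] [[0.609, -0.225, 0.051], [0.619, -0.17, 0.171]]
side scale_plate_mid 0.76 [142.9, 193.0] [0.5986 0.3265 0.0653] [[0.577, 0.315, 0.006], [0.629, 0.346, 0.126]]
side scale_plate_mid 0.58 [155.6, 226.0] [0.6336 0.1805 0.1153] [[0.625, 0.162, 0.047], [0.645, 0.204, 0.169]]
top grey_plate_mid 0.62 [189.1, 327.5] [ 0.6192 -0.1901  0.1547] [[0.611, -0.223, 0.061], [0.63, -0.165, 0.178]]
top scale_plate_mid 0.5 [125.7, 189.5] [0.8002 0.2015 0.0928] [[0.775, 0.195, 0.017], [0.831, 0.213, 0.132]]
```

View pics/s3.png

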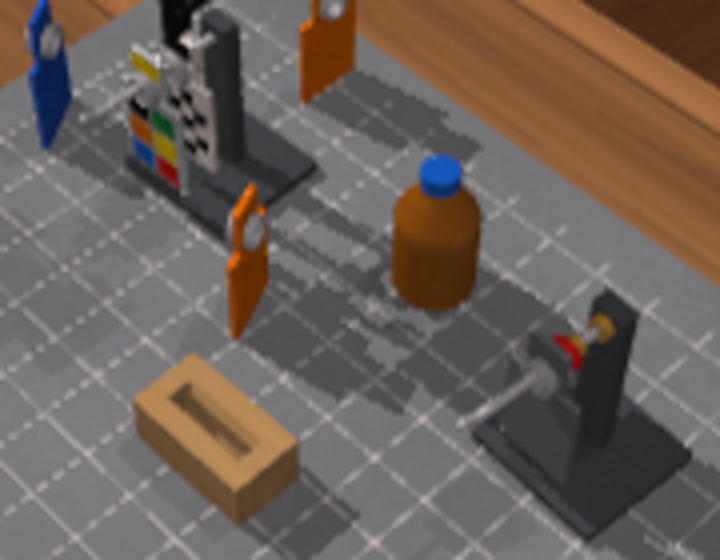

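The grey plate hangs on the spare peg near the red stop (555,370), and the colour plate (155,130) is now front on the crowded hook. I grip the colour plate.

Call:
play_rows --pt "0 0.0012 0.03 0 0.06" --pt "0 0.0012 0.06 0 0.06" --pt "0 0.0012 0.0802 0 0.06" --pt "0 0.0012 0.0802 0 0.06" --pt "0 0.0012 0.0802 0 0.06" --pt "0 0.0012 0.0802 0 0.025" --pt "0 0.0012 0.0802 0 0.025" --pt "0 0.0012 0.0802 0 0.025" --pt "0 0.0012 0.0802 0 0.025" --pt "0 0.0012 0.0802 0 0.025" --pt "0 0.0012 0.0802 0 0.025" --newtons 40

```text
t: 23.08
tcp_pos: [0.6075, 0.1928, 0.1396]
eef_rot: [-0.054, 3.141, -0.0]
wrist_force: [-0.3, -0.9, 3.4]
gripper_width: 0.0334
grasp_force: 40.0
```

Call:
play_rows --pt "0 0 -0.004 0 0.025" --pt "0 0 -0.0085 0 0.025" --pt "0 0 -0.0085 0 0.025" --pt "0 0 -0.0085 0 0.025"

```text
t: 23.58
tcp_pos: [0.6073, 0.1929, 0.1477]
eef_rot: [0.054, -3.141, -0.0]
wrist_force: [0.2, 0.9, -1.7]
gripper_width: 0.0333
grasp_force: 40.0
```

```bash
python3 st.py
```

```text
23.57 [0.6073 0.1929 0.1477] yaw 1.97 zax [-2.e-04  0.e+00 -1.e+00] [ 0.2   0.88 -1.71] [-0.01 -0.04  0.03] 0.0333 40.0
```

Call:
play_rows --pt "0.015 0 0 0 0.025" --pt "0.03 0 0 0 0.025" --pt "0.045 0 0 0 0.025" --pt "0.06 0 0 0 0.025" --pt "0.075 0 0 0 0.025" --pt "0.09 0 0 0 0.025" --pt "0.105 0 0 0 0.025" --pt "0.105 0 0 0 0.025" --pt "0.105 0 -0.02 0 0.025" --pt "0.105 0 -0.045 0 0.025" --pt "0.105 0 -0.045 0 0.025"

```text
t: 24.95
tcp_pos: [0.5047, 0.1895, 0.1945]
eef_rot: [-0.054, 3.135, 0.001]
wrist_force: [0.4, -0.3, -1.3]
gripper_width: 0.0331
grasp_force: 40.0
```

```bash
python3 st.py
```

```text
24.95 [0.5047 0.1895 0.1945] yaw 1.96 zax [ 5.9e-03  9.0e-04 -1.0e+00] [ 0.41 -0.31 -1.28] [0.01 0.05 0.02] 0.0331 40.0
```

Call:
play_rows --pt "0.0125 -0.05 0 1 0.025" --pt "0.0125 -0.1 0 2 0.025" --pt "0.0125 -0.15 0 3 0.025" --pt "0.0125 -0.2 0 4 0.025" --pt "0.0125 -0.25 0 5 0.025" --pt "0.0125 -0.3 0 5.8 0.025" --pt "0.0125 -0.35 0 5.8 0.025" --pt "0.0125 -0.3785 0 5.8 0.025" --pt "0.0125 -0.3785 0 5.8 0.025" --pt "0.0125 -0.3785 0 5.8 0.025" --pt "0.0125 -0.3785 0.02 5.8 0.025" --pt "0.0125 -0.3785 0.0448 5.8 0.025" --pt "0.0125 -0.3785 0.0448 5.8 0.025" --pt "0.0125 -0.3785 0.0448 5.8 0.025" --pt "0.0125 -0.3785 0.0448 5.8 0.025"

```text
t: 26.82
tcp_pos: [0.5036, -0.1894, 0.149]
eef_rot: [0.104, 3.138, -0.002]
wrist_force: [0.9, -0.2, -0.9]
gripper_width: 0.0331
grasp_force: 40.0
```

```bash
python3 st.py
```

```text
26.82 [ 0.5036 -0.1894  0.149 ] yaw -3.8 zax [ 0.0017 -0.0011 -1.    ] [ 0.92 -0.22 -0.94] [ 0.03 -0.04 -0.05] 0.0331 40.0
```

Call:
play_rows --pt "-0.008 0.0015 0 0 0.025" --pt "-0.02 0.0015 0 0 0.025" --pt "-0.032 0.0015 0 0 0.025" --pt "-0.044 0.0015 0 0 0.025" --pt "-0.056 0.0015 0 0 0.025" --pt "-0.066 0.0015 0 0 0.025" --pt "-0.078 0.0015 0 0 0.025" --pt "-0.078 0.0015 0.003 0 0.025" --pt "-0.078 0.0015 0.0068 0 0.025" --pt "-0.078 0.0015 0.0068 0 0.025" --pt "-0.078 0.0015 0.0068 0 0.025"

```text
t: 28.2
tcp_pos: [0.5805, -0.1932, 0.1411]
eef_rot: [-0.105, -3.139, -0.0]
wrist_force: [-0.1, -0.0, -0.8]
gripper_width: 0.0335
grasp_force: 40.0
```

```bash
python3 st.py
```

```text
28.2 [ 0.5805 -0.1932  0.1411] yaw -3.85 zax [-4.e-04  2.e-04 -1.e+00] [-0.12 -0.03 -0.8 ] [ 0.01 -0.04  0.03] 0.0335 40.0
```

Call:
play_rows --pt "-0.003 0 0 0 0.025" --pt "-0.006 0 0 0 0.025" --pt "-0.009 0 0 0 0.025" --pt "-0.012 0 0 0 0.025" --pt "-0.014 0 0 0 0.025" --pt "-0.014 0 0 0 0.025"

```text
t: 28.95
tcp_pos: [0.595, -0.1941, 0.1411]
eef_rot: [-0.105, -3.14, -0.0]
wrist_force: [-0.4, -0.1, -0.5]
gripper_width: 0.0335
grasp_force: 40.0
```

Call:
play_rows --pt "-0.001 0 0 0 0.025" --pt "-0.001 0 0 0 0.025"

```text
t: 29.2
tcp_pos: [0.5958, -0.1942, 0.1412]
eef_rot: [-0.105, -3.14, 0.0]
wrist_force: [-0.6, -0.0, -1.3]
gripper_width: 0.0337
grasp_force: 40.0
```

Call:
play_rows --pt "-0.001 0 0 0 0.025" --pt "-0.001 0 0 0 0.025"

```text
t: 29.45
tcp_pos: [0.5969, -0.1943, 0.1412]
eef_rot: [0.105, 3.14, -0.0]
wrist_force: [0.2, -0.3, -1.0]
gripper_width: 0.0334
grasp_force: 40.0
```

Call:
play_rows --pt "-0.001 0 0 0 0.025" --pt "-0.001 0 0 0 0.025"

```text
t: 29.7
tcp_pos: [0.5979, -0.1944, 0.1412]
eef_rot: [0.105, 3.14, -0.0]
wrist_force: [-0.0, 0.3, -1.7]
gripper_width: 0.0331
grasp_force: 40.0
```

Call:
play_rows --pt "-0.001 0 0 0 0.025" --pt "-0.001 0 0 0 0.025"

```text
t: 29.95
tcp_pos: [0.5989, -0.1944, 0.1412]
eef_rot: [0.105, 3.14, -0.0]
wrist_force: [-0.3, 0.6, -0.8]
gripper_width: 0.0331
grasp_force: 40.0
```

Call:
play_rows --pt "-0.001 0 0 0 0.025" --pt "-0.001 0 0 0 0.025"

```text
t: 30.2
tcp_pos: [0.5998, -0.1944, 0.1411]
eef_rot: [-0.105, -3.14, -0.0]
wrist_force: [-0.5, 0.0, -0.2]
gripper_width: 0.0334
grasp_force: 40.0
```

Call:
play_rows --pt "-0.001 0 0 0 0.025" --pt "-0.001 0 0 0 0.025"

```text
t: 30.45
tcp_pos: [0.6, -0.1944, 0.141]
eef_rot: [-0.105, -3.138, -0.0]
wrist_force: [-3.3, 0.5, -0.0]
gripper_width: 0.0335
grasp_force: 40.0
```

Call:
play_rows --pt "-0.0007 0 0 0 0.025" --pt "-0.0007 0 0 0 0.025"

```text
t: 30.7
tcp_pos: [0.6004, -0.1944, 0.141]
eef_rot: [-0.105, -3.137, -0.001]
wrist_force: [-4.9, -0.7, 0.9]
gripper_width: 0.033
grasp_force: 40.0
```

Call:
play_rows --pt "-0.0006 0 0 0 0.025" --pt "-0.0012 0 0 0 0.025" --pt "-0.0012 0 0 0 0.025"

```text
t: 31.08
tcp_pos: [0.6008, -0.1944, 0.1409]
eef_rot: [-0.104, -3.135, -0.001]
wrist_force: [-6.5, 0.1, 1.3]
gripper_width: 0.0332
grasp_force: 40.0
```

```bash
python3 st.py
```

```text
31.07 [ 0.6008 -0.1944  0.1409] yaw -3.81 zax [-4.4e-03  8.0e-04 -1.0e+00] [-6.46  0.12  1.31] [-0.1   1.12  0.02] 0.0332 40.0
```

Call:
play_rows --pt "-0.0008 0 0 0 0.025" --pt "-0.0008 0 0 0 0.025" --pt "-0.0008 0 0 0 0.025" --pt "-0.0008 0 0 0 0.025" --pt "-0.0008 0 0 0 0.025" --pt "-0.0008 0 0 0 0.025"

```text
t: 31.82
tcp_pos: [0.601, -0.1944, 0.1409]
eef_rot: [-0.104, -3.134, -0.001]
wrist_force: [-7.8, -1.2, 3.5]
gripper_width: 0.0334
grasp_force: 40.0
```

Call:
play_rows --pt "0 0 0 0 0.025" --pt "0 0 0 0 0.025"

```text
t: 32.08
tcp_pos: [0.601, -0.1944, 0.1409]
eef_rot: [-0.104, -3.134, -0.001]
wrist_force: [-9.0, -0.6, 3.1]
gripper_width: 0.0334
grasp_force: 40.0
```

Call:
play_rows --pt "0.002 0 0 0 0.025" --pt "0.0038 0 0 0 0.025" --pt "0.0038 0 0.001 0 0.025" --pt "0.0038 0 0.0018 0 0.025" --pt "0.0038 0 0.0018 0 0.025" --pt "0.0038 0 0.0018 0 0.045" --pt "0.0038 0 0.0018 0 0.06" --pt "0.0038 0 0.0018 0 0.06" --pt "0.0038 0 0.0018 0 0.06" --pt "0.0038 0 0.0018 0 0.06" --pt "0.0038 0 -0.04 0 0.06" --pt "0.0038 0 -0.08 0 0.06" --pt "0.0038 0 -0.08 0 0.06"

```text
t: 33.7
tcp_pos: [0.6021, -0.1956, 0.2251]
eef_rot: [0.105, 3.132, -0.006]
wrist_force: [0.4, -0.3, -0.9]
gripper_width: 0.06
grasp_force: 0.0
```

```bash
python3 st.py; python3 - <<'E'
from h import *
X0=np.load("top.npz")["X"]
for c in ("side","top"):
    p,d,i,W=cam(c); X=cloud(d,i,W)
    for l in ("grey_plate_mid","colour_plate_mid","scale_plate_mid","bottle_mid"):
        for r in env.trace(c,l)[:4]:
            m=r["region"]; q=np.nanmedian(X[m],0)
            print(c,l,round(r["score"],2),q.round(4),np.nanpercentile(X[m],[5,95],axis=0).round(3).tolist())
E
```

```text
33.7 [ 0.6021 -0.1956  0.2251] yaw -3.82 zax [ 0.0077 -0.0041 -1.    ] [ 0.38 -0.27 -0.91] [-0.02 -0.02 -0.  ] 0.06 0.0
side grey_plate_mid 0.67 [ 0.6155 -0.2093  0.1321] [[0.61, -0.225, 0.054], [0.62, -0.182, 0.174]]
side colour_plate_mid 0.68 [ 0.5935 -0.1978  0.1107] [[0.587, -0.223, 0.052], [0.598, -0.167, 0.171]]
side scale_plate_mid 0.8 [0.7939 0.2018 0.0369] [[0.772, 0.199, 0.006], [0.825, 0.205, 0.078]]
side scale_plate_mid 0.8 [0.5793 0.0602 0.0645] [[0.557, 0.051, 0.006], [0.611, 0.076, 0.127]]
side scale_plate_mid 0.67 [0.598  0.3259 0.0634] [[0.577, 0.314, 0.002], [0.627, 0.344, 0.125]]
side scale_plate_mid 0.6 [0.6333 0.1879 0.1047] [[0.626, 0.163, 0.045], [0.646, 0.223, 0.172]]
top scale_plate_mid 0.79 [0.6036 0.3278 0.0889] [[0.58, 0.315, 0.004], [0.63, 0.349, 0.132]]
top scale_plate_mid 0.64 [0.5848 0.0652 0.1132] [[0.565, 0.054, 0.036], [0.608, 0.076, 0.134]]
top scale_plate_mid 0.63 [0.6357 0.1843 0.1514] [[0.629, 0.162, 0.056], [0.646, 0.215, 0.178]]
top scale_plate_mid 0.59 [0.7982 0.2013 0.0917] [[0.774, 0.195, 0.019], [0.825, 0.206, 0.133]]
top bottle_mid 0.81 [ 0.7028 -0.011   0.0954] [[0.68, -0.038, 0.037], [0.734, 0.016, 0.133]]
```

Call:
play_rows --pt "-0.0107 0.39 0 -5.8 0.06" --pt "-0.0107 0.39 0 -5.8 0.06" --pt "-0.0107 0.39 0 -5.8 0.06" --pt "-0.0107 0.39 0 -5.8 0.06" --pt "-0.0107 0.39 0 -5.8 0.06" --pt "-0.0107 0.39 0 -5.8 0.06" --pt "-0.0107 0.39 0 -5.8 0.06" --pt "-0.0107 0.39 0 -5.8 0.06" --pt "-0.0107 0.39 0 -5.8 0.06" --pt "-0.0107 0.39 0 -5.8 0.06" --pt "-0.0107 0.39 0 -5.8 0.06"

```text
t: 35.58
tcp_pos: [0.6367, 0.1925, 0.2213]
eef_rot: [-0.051, 3.141, -0.0]
wrist_force: [0.2, 0.0, 0.1]
gripper_width: 0.0598
grasp_force: 0.0
```

```bash
python3 st.py
```

```text
35.58 [0.6367 0.1925 0.2213] yaw 1.85 zax [ 0.e+00 -1.e-04 -1.e+00] [0.22 0.04 0.07] [0.03 0.   0.02] 0.0598 0.0
```

Call:
play_rows --pt "0 0 0.03 0 0.06" --pt "0 0 0.06 0 0.06" --pt "0 0 0.082 0 0.06" --pt "0 0 0.082 0 0.06" --pt "0 0 0.082 0 0.06" --pt "0 0 0.082 0 0.025" --pt "0 0 0.082 0 0.025" --pt "0 0 0.082 0 0.025" --pt "0 0 0.082 0 0.025" --pt "0 0 0.082 0 0.025" --pt "0 0 0.082 0 0.025" --newtons 30

```text
t: 36.95
tcp_pos: [0.6366, 0.194, 0.1395]
eef_rot: [-0.054, 3.141, -0.0]
wrist_force: [-0.8, -0.4, 3.1]
gripper_width: 0.0334
grasp_force: 30.0
```

Call:
play_rows --pt "0 0 -0.004 0 0.025" --pt "0 0 -0.0085 0 0.025" --pt "0 0 -0.0085 0 0.025" --pt "0 0 -0.0085 0 0.025"

```text
t: 37.45
tcp_pos: [0.6363, 0.194, 0.1475]
eef_rot: [0.054, -3.141, -0.0]
wrist_force: [-0.3, 0.5, -1.3]
gripper_width: 0.0335
grasp_force: 30.0
```

```bash
python3 st.py
```

```text
37.45 [0.6363 0.194  0.1475] yaw 1.97 zax [-3.e-04  0.e+00 -1.e+00] [-0.28  0.46 -1.29] [0.01 0.01 0.01] 0.0335 30.0
```

Call:
play_rows --pt "0.017 0 0 0 0.025" --pt "0.034 0 0 0 0.025" --pt "0.051 0 0 0 0.025" --pt "0.068 0 0 0 0.025" --pt "0.085 0 0 0 0.025" --pt "0.102 0 0 0 0.025" --pt "0.119 0 0 0 0.025" --pt "0.134 0 0 0 0.025" --pt "0.134 0 0 0 0.025" --pt "0.134 0 -0.02 0 0.025" --pt "0.134 0 -0.045 0 0.025" --pt "0.134 0 -0.045 0 0.025" --pt "0.134 0 -0.045 0 0.025"

```text
t: 39.08
tcp_pos: [0.5025, 0.1893, 0.192]
eef_rot: [0.054, -3.141, 0.0]
wrist_force: [-0.8, 0.1, -0.8]
gripper_width: 0.0338
grasp_force: 30.0
```

```bash
python3 st.py
```

```text
39.08 [0.5025 0.1893 0.192 ] yaw 1.96 zax [-5.e-04 -1.e-04 -1.e+00] [-0.82  0.06 -0.83] [-0.02  0.02 -0.03] 0.0338 30.0
```

```bash
python3 look.py w3 >/dev/null; python3 st.py; python3 - <<'E'
from h import *
from scipy import ndimage
for n in ("w1","w2","w3"):
    X=np.load(n+".npz")["X"]; m=np.all((X>[.42,-.1,.047])&(X<[.54,.06,.054]),-1); L,k=ndimage.label(m)
    if k==0: continue
    m=L==1+np.argmax(ndimage.sum(m,L,range(1,k+1))); z=np.median(X[m][:,2]); m&=abs(X[...,2]-z)<.0025
    print(n,m.sum(),z.round(4),cv2.minAreaRect((X[m][:,:2]*1000).astype(np.float32)))
    h=ndimage.binary_fill_holes(m)&~m; L,k=ndimage.label(h)
    if k: h=L==1+np.argmax(ndimage.sum(h,L,range(1,k+1))); v=X[h]; print("  hole rim", cv2.minAreaRect((X[ndimage.binary_dilation(h)&m][:,:2]*1000).astype(np.float32)))
X=np.load("w3.npz")["X"]; s=env.sense(); t=s["tcp_pos"]
M=R.from_rotvec(s["eef_rot"]).as_matrix(); T=(X-t)@M
m=(abs(T[...,0])<.025)&(abs(T[...,1])<.045)&(T[...,2]>.02)&(T[...,2]<.11); q=T[m]; print(len(q))
for a in (.03,.05,.07,.085):
    k=q[abs(q[:,2]-a)<.007]
    if len(k)>5: print(a,np.median(k[:,0]).round(4),k.min(0).round(4),k.max(0).round(4),len(k))
print(q[:,2].max() if len(q) else 0)
E
```

```text
39.12 [0.5021 0.1892 0.1917] yaw 1.96 zax [-1.6e-03 -3.0e-04 -1.0e+00] [ 0.14  0.25 -1.16] [0.06 0.03 0.03] 0.0332 30.0
w1 3970 0.0511 ((477.5308532714844, -19.623882293701172), (60.49288558959961, 111.84978485107422), 0.35109812021255493)
  hole rim ((477.4505920410156, -19.112396240234375), (22.128402709960938, 78.51087188720703), 0.5806820392608643)
w2 3664 0.0512 ((478.0533752441406, -19.362957000732422), (60.750308990478516, 111.55467987060547), 0.9191063046455383)
  hole rim ((477.7911682128906, -19.907272338867188), (22.526538848876953, 78.15928649902344), 0.15057308971881866)
w3 4522 0.0511 ((477.58154296875, -13.031368255615234), (60.35071563720703, 99.36692810058594), 0.7956674695014954)
  hole rim ((447.72259521484375, 30.06682586669922), (1.7484354972839355, 0.9496129751205444), 63.04921340942383)
2694
0.03 0.0011 [-0.0002 -0.0314  0.0231] [0.002  0.0319 0.037 ] 730
0.05 0.0011 [-0.0003 -0.0316  0.043 ] [0.0018 0.0317 0.057 ] 581
0.07 0.0011 [-0.0002 -0.0314  0.063 ] [0.0017 0.0319 0.0769] 458
0.085 0.0009 [-0.0003 -0.0311  0.078 ] [0.0016 0.032  0.0908] 275
0.09080132505273891
```

View pics/w3.png

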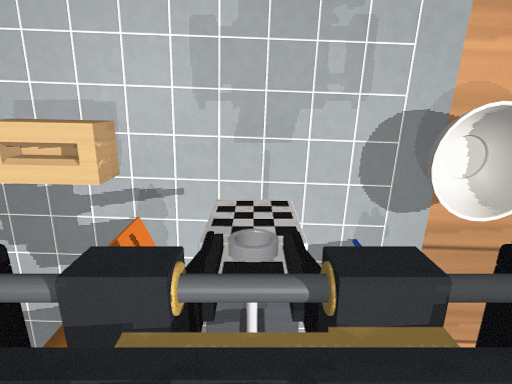

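The chequered plate is held upright at (255,220), with its front face 1.1 mm in front of the tool axis. The block is at (55,150), slot centre (0.4777,-0.0196). I go hover over it.

Call:
play_rows --pt "0.0336 -0.05 0 1.4 0.025" --pt "0.0336 -0.1 0 1.4 0.025" --pt "0.0336 -0.15 0 1.4 0.025" --pt "0.0336 -0.19 0 1.4 0.025" --pt "0.0336 -0.2078 0 1.4 0.025" --pt "0.0336 -0.2078 0 1.4 0.025" --pt "0.0336 -0.2078 0 1.4 0.025" --pt "0.0336 -0.2078 0.02 1.4 0.025" --pt "0.0336 -0.2078 0.03 1.4 0.025" --pt "0.0336 -0.2078 0.03 1.4 0.025" --pt "0.0336 -0.2078 0.03 1.4 0.025"

```text
t: 40.5
tcp_pos: [0.4764, -0.0191, 0.163]
eef_rot: [-0.017, 3.141, -0.0]
wrist_force: [-0.2, 0.7, -0.4]
gripper_width: 0.0331
grasp_force: 30.0
```

```bash
python3 look.py w4; python3 st.py; python3 - <<'E'
from h import *
X=np.load("w4.npz")["X"]
m=np.all((X>[.42,-.1,.047])&(X<[.54,.06,.055]),-1); print("block top",X[m].min(0).round(4),X[m].max(0).round(4))
s=env.sense();M=R.from_rotvec(s["eef_rot"]).as_matrix(); T=(X-s["tcp_pos"])@M
m=(abs(T[...,0])<.012)&(abs(T[...,1])<.045)&(T[...,2]>.03)&(T[...,2]<.088); print("plate",np.median(X[m],0).round(4),X[m].min(0).round(4),X[m].max(0).round(4))
E
```

```text
40.55 [ 0.4765 -0.0193  0.1631] [[-1.0, -0.01, 0.001], [-0.01, 1.0, -0.0], [-0.001, -0.0, -1.0]]
40.55 [ 0.4765 -0.0193  0.1631] yaw 0.6 zax [ 1.e-03 -3.e-04 -1.e+00] [-0.47 -0.91 -1.19] [-0.01 -0.01 -0.01] 0.0337 30.0
block top [ 0.447  -0.0748  0.047 ] [0.508  0.0359 0.0534]
plate [ 0.4748 -0.0188  0.1099] [ 0.4739 -0.0507  0.0751] [0.4763 0.0127 0.1331]
```

View pics/w4.png

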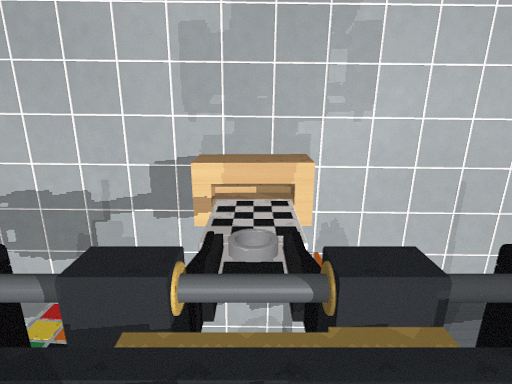

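The plate (252,215) is centred over the slot in the block (252,188) to within about 0.5 mm. I lower it.

Call:
play_rows --pt "0 0 0.012 0 0.025" --pt "0 0 0.022 0 0.025" --pt "0 0 0.03 0 0.025" --pt "0 0 0.035 0 0.025" --pt "0 0 0.035 0 0.025"

```text
t: 41.18
tcp_pos: [0.4758, -0.0194, 0.1271]
eef_rot: [0.015, -3.14, -0.0]
wrist_force: [0.4, 0.6, -1.5]
gripper_width: 0.0334
grasp_force: 30.0
```

Call:
play_rows --pt "0 0 0.005 0 0.025" --pt "0 0 0.01 0 0.025" --pt "0 0 0.014 0 0.025" --pt "0 0 0.014 0 0.025" --pt "0 0 0.014 0 0.025"

```text
t: 41.8
tcp_pos: [0.4762, -0.0195, 0.1137]
eef_rot: [-0.016, 3.141, -0.0]
wrist_force: [0.8, 0.3, -0.2]
gripper_width: 0.0336
grasp_force: 30.0
```

```bash
python3 st.py
```

```text
41.8 [ 0.4762 -0.0195  0.1137] yaw 0.57 zax [ 4.e-04 -1.e-04 -1.e+00] [ 0.84  0.31 -0.16] [ 0.08 -0.12  0.02] 0.0336 30.0
```

Now a touch further to seat it, then release and rise straight up.

Call:
play_rows --pt "0 0 0.001 0 0.025" --pt "0 0 0.001 0 0.025" --pt "0 0 0.001 0 0.045" --pt "0 0 0.001 0 0.06" --pt "0 0 0.001 0 0.06" --pt "0 0 0.001 0 0.06" --pt "0 0 0.001 0 0.06" --pt "0 0 -0.03 0 0.06" --pt "0 0 -0.08 0 0.06" --pt "0 0 -0.13 0 0.06" --pt "0 0 -0.13 0 0.06" --pt "0 0 -0.13 0 0.06"

```text
t: 43.3
tcp_pos: [0.4754, -0.0193, 0.2433]
eef_rot: [0.016, -3.141, -0.0]
wrist_force: [0.2, 0.2, -0.5]
gripper_width: 0.06
grasp_force: 0.0
```

```bash
python3 look.py w5; python3 st.py; python3 - <<'E'
from h import *
X=np.load("w5.npz")["X"]; m=np.all((X>[.46,-.06,.06])&(X<[.495,.02,.16]),-1); q=X[m]
print("plate",len(q),np.median(q,0).round(4),np.percentile(q,[2,98],axis=0).round(4).tolist())
for a,b in((.06,.075),(.09,.1),(.12,.14),(.14,.16)):
    k=q[(q[:,2]>a)&(q[:,2]<b)]
    if len(k): print(a,np.median(k,0).round(4),q[:,2].max().round(4))
for c in ("side","top"):
    p,d,i,W=cam(c); Y=cloud(d,i,W)
    for l in ("grey_plate_mid","colour_plate_mid","bottle_mid","bowl_mid","tape_mid"):
        for r in env.trace(c,l)[:1]:
            k=Y[r["region"]]; print(c,l,round(r["score"],2),np.nanmedian(k,0).round(3),np.nanmax(k[:,2]).round(3))
    save(c+"5.png",p)
a=cv2.imread("pics/side5.png")[110:320,120:400]; cv2.imwrite("pics/s5.png",cv2.resize(a,None,fx=2.85,fy=2.85,interpolation=cv2.INTER_CUBIC))
E
```

```text
43.35 [ 0.475  -0.0192  0.2426] [[-1.0, -0.01, -0.003], [-0.01, 1.0, 0.001], [0.003, 0.001, -1.0]]
43.35 [ 0.475  -0.0192  0.2426] yaw 0.56 zax [-2.5e-03  7.0e-04 -1.0e+00] [ 0.11 -0.6  -1.01] [-0.01 -0.03 -0.04] 0.0596 0.0
plate 1608 [ 0.475  -0.0189  0.1253] [[0.4673, -0.0489, 0.0626], [0.4812, 0.0106, 0.1517]]
0.06 [ 0.4748 -0.0199  0.0677] 0.153
0.09 [ 0.4749 -0.036   0.0956] 0.153
0.12 [ 0.4729 -0.0189  0.1314] 0.153
0.14 [ 0.4763 -0.0189  0.1506] 0.153
side grey_plate_mid 0.62 [ 0.615 -0.21   0.134] 0.176
side colour_plate_mid 0.73 [ 0.593 -0.199  0.109] 0.177
side bottle_mid 0.69 [ 0.694 -0.026  0.078] 0.133
side bowl_mid 0.73 [0.477 0.446 0.027] 0.055
side tape_mid 0.74 [ 0.541 -0.383  0.051] 0.058
top grey_plate_mid 0.52 [ 0.62  -0.19   0.155] 0.181
top colour_plate_mid 0.4 [ 0.675 -0.188  0.015] 0.17
top bottle_mid 0.87 [ 0.702 -0.011  0.095] 0.137
top bowl_mid 0.85 [0.471 0.436 0.024] 0.057
```

View pics/s5.png

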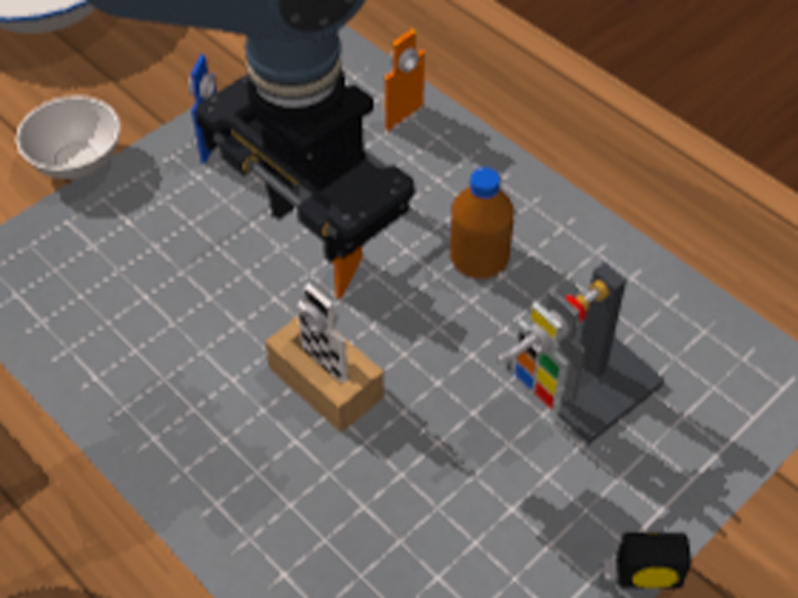

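The chequered plate stands upright in the slot (322,335); its top at about 0.151 m means it is fully down. Colour and grey hang together on the spare peg (545,350), the other objects are where they were, and the gripper is clear.

```bash
python3 -c "
from station import env
print(env.sign_off())"
```

```text
the job is handed in; nothing more can be done
None
```

I handed the job in at about 43 s of the 72 s allowed; the sign-off returned no verdict. Both front plates were pressed home at about 8 N and hang 22 mm apart on the spare hook, and the chequered plate stands fully down in the slot, released.

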